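# Clear the filter stack off a microscope illuminator and cap its lamp port

## Robot

A 6-joint arm with a two-finger parallel gripper is mounted at the origin on the work surface. World frame = base frame: x ahead of the robot, y to its left, z up, the work surface at z = 0. Lengths are in m, angles in rad, forces in N, time in s.
With the tool pointing down it reaches from about 0.375 to 0.9 m from the base axis. Payload 3.1 kg.
Tool frame: the origin (TCP) lies midway between the tips of the shut fingers; the grasp point (between the pads) lies 19 mm behind it; z points along the fingers, y is the line along which they close (so a half turn about z gives the same grasp; the last joint's range is limited). The gripper opens to 87 mm and grips with 3 to 60 N. Pads are 19 mm wide; open, the fingers measure 117 mm over their backs; the gripper's body (75 mm by 190 mm) begins 51 mm behind the grasp point.
Start: joints at [0.984, 0.527, 1.433, -0, 1.181, -0.178], TCP at [0.248, 0.573, 0.223] pointing down, gripper open.
Joint ranges: [-3.08, 3.08], [-0.75, 2.2], [0.22, 2.44], [-1.43, 4.57], [0, 2.65], [-2.85, 2.85]. Speed limits (rad/s): [2.79, 2.79, 3.14, 3.14, 3.14, 3.14].

## Interface

Orientations are given as a unit quaternion [w, x, y, z].
In Python, from plant import ctrl, vision, job gives the robot as it stands.
- The arm moves only by the shell command python3 -m handwheel 'ROWS' [OPENING] [FORCE]. ROWS is JSON, one flat list of numbers, 6 for each row, row after row: the shift along the tool's x, y, z in mm, then the turn, a rotation vector about the tool's x, y, z in degrees. A call has exactly 10 rows; each row shifts and turns the commanded pose from where the row before left it, along the tool's axes as they then stand; what a row does not reach is not made up. A row lasts 1/10 s, in which the tool goes at most 50 mm and 8.59 degrees, less where a joint would pass 70% of its speed; a pose out of reach is approached as far as the arm can. A call with a gripper value outside its range is refused whole. OPENING is the finger opening in mm, from 0 to 87, set as the call begins (- or left out, the last holds). The fingers move at their own pace and stop on an object; FORCE is the grip in N (left out, the last holds). Time passes only in rows, so rows that do not move let the fingers close, or fill a call up. It gives the time, the measured TCP pose, the force, the opening and the grip force at its end, in the units of the state.
- ctrl.get_obs(): the state, without advancing time (a new reading comes with each control period).
- vision.capture(name): name is "scene" or "top" or "wrist"; returns a dict with "img" (400x640x3 uint8, blue, green, red), "z_map" (400x640 float32, m along the optical axis (not along the pixel's ray), 0 where there is no reading), "camera_matrix" (3x3 intrinsics, pixels), "eye" and "orientation" of the camera in the world; the wrist camera has in their place "T_tool_cam" (4x4, takes a point from camera to tool coordinates, whose origin is the TCP and whose axes are the flange's). Camera axes: x right, y down, z forward; pixel columns grow to the right and rows downward; lengths in m; the calibration is good to about 2 mm. The wrist camera is an equidistant fisheye: a pixel r from the principal point sees the ray r / f radians off the axis. A picture is of the moment at which its call begins: read the wrist's pose just before it.
- job.hand_in(): hands the job in; it is judged then, once.
The state is a dict: "clock": time; "joint_positions": joint angles; "dq": joint speeds; "joint_efforts": joint torques, N m; "position": TCP position; "ee_rot": TCP orientation; "force": force on the tool from outside, world axes, zero at the start; "moment": the same for the moment, N m; "opening": finger opening in m; "finger_force": force on a finger pad.
Only numpy, scipy, OpenCV 4.12 (cv2) and the standard library are available. Lean on these libraries where they do the work, as an engineer would, in place of code of your own. Each camera call takes 0.05 s, during which the arm holds its last target. There are 200 camera calls.

## Task

Put the illuminator away: take the stacked light filters off its lamp port one at a time from the top down, and lay each flat in the middle of the pad of its own colour, within the coloured disc, before you take the next. When all three are put away, close the empty port with the grey dust cap, its plug in the bore and its flange resting on the collar. The filters are glass: do not tip or drop them, and leave the objective and the slide box where they stand.

Things in the scene. Friction and masses are not known exactly. Their poses are not given: they have to be found in the camera images.
- green_filter_center (a point): green light filter, the top one of the stack: a flat round disc, 42 mm across and 16 mm thick, green rim with a dark band, paler green glass on top; 35 to 70 g. At the start it lies on top of the yellow one, underside 82 mm above the table, centred to about 3 mm. The point is its centre, 8 mm above its underside; z is up through the disc.
- yellow_filter_center (a point): yellow light filter, the middle one of the stack: a flat round disc, 54 mm across and 16 mm thick, yellow rim with a dark band, paler yellow glass on top; 56 to 112 g. At the start it lies on the blue one, under the green one, underside at 66 mm, centred to about 3 mm. The point is its centre, 8 mm above its underside; z is up through the disc.
- blue_filter_center (a point): blue light filter, the bottom one of the stack: a flat round disc, 66 mm across and 16 mm thick, blue rim with a dark band, paler blue glass on top; 77 to 154 g. At the start it lies on the illuminator's collar, under the yellow one, underside at 50 mm, centred to about 3 mm. The point is its centre, 8 mm above its underside; z is up through the disc.
- dust_cap_knob (a point): grey dust cap, 36 mm tall in all, round: underneath a plug 38 mm across and 8 mm long, then a flange 74 mm across and 6 mm thick, on top a knob 26 mm across and 22 mm tall to hold it by. Stands on its plug on the table at the start; 60 g. The point is the middle of the knob: 25 mm above the underside of the plug, 17 mm above the underside of the flange, 11 mm above the top of the flange; z is up.
- green_pad_top (a point): place of the green filter: a fixed round black rubber pad 100 mm across and 8 mm thick, with a green disc 66 mm across in its middle. The point is the centre of its flat top face, z up.
- yellow_pad_top (a point): place of the yellow filter: a fixed round black rubber pad 100 mm across and 8 mm thick, with a yellow disc 78 mm across in its middle. The point is the centre of its flat top face, z up.
- blue_pad_top (a point): place of the blue filter: a fixed round black rubber pad 100 mm across and 8 mm thick, with a blue disc 90 mm across in its middle. The point is the centre of its flat top face, z up.
- port (a point): lamp port of the bench illuminator: centre of the mouth of a black collar, 80 mm outside, bore 54 mm and 17 mm deep, flat top 50 mm above the table; z is up. The collar stands on a fixed cream housing 125 x 105 x 30 mm (x, y, z). The filters are stacked on it at the start. Capped, the plug is in the bore and the flange on the collar, the knob point 17 mm above this point.
- objective_center (a point): bystander, leave alone: a steel microscope objective with a red band standing on a black base 44 mm across, 54 mm tall in all; the point is on its axis 24 mm above the table.
- slide_box_center (a point): bystander, leave alone: a closed wooden slide box 87 x 72 x 33 mm (its x, y, z); the point is its centre.
Not all that is in view belongs to the job. Leave any brown or pink look-alike of the part that bears blue_pad_top alone. There is more than one size of the part that bears dust_cap_knob; the job needs the larger.

How it is judged:
By the outcome, as a careful person would: the job done as asked, in the order asked, and still so for the second after the job is handed in, with the robot touching nothing.
It also fails if it takes over 120 s, if anything falls off the work surface, if the arm or the gripper's body presses on something with over 40 N, if the wrist force passes 120 N, or if a joint passes its speed limit or range.

## Working session

There is one attempt and no reset: what is moved stays moved. The work goes in short steps, Python scripts to look and compute and a shell command to move; the robot and the scene stay as the last step left them, time stands still between calls to the robot, and variables do not carry over. Pictures are saved under pics/ and viewed, at most 14 in all, crops included, and the job is handed in when it is done.

```bash
mkdir -p pics; ls; python3 - <<'E'
from plant import ctrl,vision
import cv2,numpy as np
o=ctrl.get_obs();print(o)
for n in("top","scene"):
    c=vision.capture(n);cv2.imwrite(f"pics/{n}0.png",c["img"]);np.savez(f"pics/{n}0.npz",**c)
    print(n,c["camera_matrix"],c["eye"],c["orientation"])
E
```

```text
pics
{'clock': 0.0, 'joint_positions': array([ 9.83538786e-01,  5.28481895e-01,  1.43393782e+00,  1.00389626e-05,
        1.18142464e+00, -1.78521023e-01]), 'dq': array([ 0.00117412, -0.00109069,  0.00097317,  0.00038449,  0.00187968,
       -0.00071672]), 'joint_efforts': array([-6.09911531e-04, -4.40040386e+01, -1.76589435e+01,  6.31066924e-02,
        5.83453313e-02, -1.58831922e-04]), 'position': array([0.24795961, 0.57287768, 0.22155071]), 'ee_rot': array([-4.24925522e-04,  2.02950348e-01,  9.79188383e-01, -1.04259228e-03]), 'force': array([-0.17127318,  0.0770893 , -0.34770972]), 'moment': array([ 0.01529577, -0.06277282,  0.01020756]), 'finger_force': 0.0, 'opening': 0.08678868515195014}
top [[444.67500254   0.         322.98451332]
 [  0.         444.67500254 198.56284793]
 [  0.           0.           1.        ]] [0.35332486 0.00313152 1.20791098] [-0.04368143  0.71429692 -0.69775558  0.03176473]
scene [[417.11577166   0.         323.10366549]
 [  0.         417.11577166 202.66602018]
 [  0.           0.           1.        ]] [1.0662    0.2956388 0.699281 ] [-0.20540943  0.48272025  0.78392358 -0.33204209]
```

View pics/top0.png

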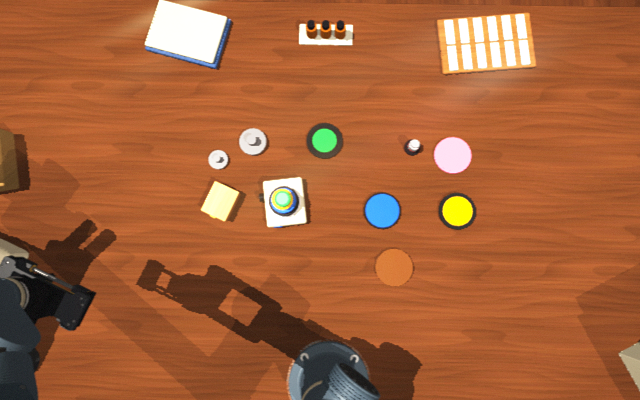

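View pics/scene0.png

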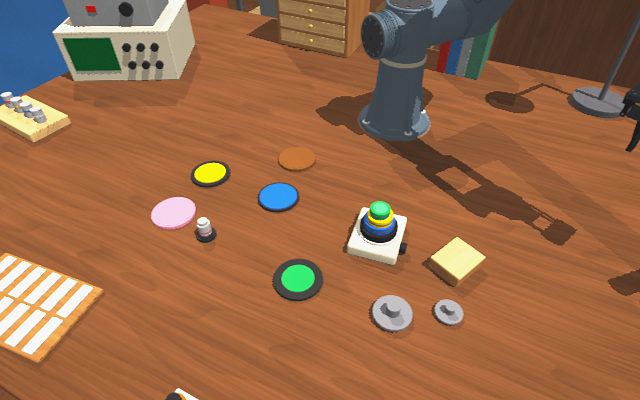

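The top view shows green pad (324,141), blue pad (382,211), yellow pad (458,211), stack on port (284,201), large cap (253,141), small cap (218,159), objective (413,147), box (221,201). Pink (452,155) and brown (394,267) are decoys.

```bash
cat > h.py <<'E'
import numpy as np,cv2
from scipy.spatial.transform import Rotation as R
def rot(q): return R.from_quat(np.r_[q[1:],q[0]]).as_matrix()
def to_plane(o,d,z): return o+d*(z-o[2])/d[2]
def fixed_ray(c,p):
    k=c["camera_matrix"]; d=np.array([(p[0]-k[0,2])/k[0,0],(p[1]-k[1,2])/k[1,1],1.])
    return np.array(c["eye"]),rot(c["orientation"])@d
def wrist_ray(c,obs,p):
    k=c["camera_matrix"]; v=np.array([(p[0]-k[0,2])/k[0,0],(p[1]-k[1,2])/k[1,1]]); t=np.hypot(*v)
    d=np.r_[v/max(t,1e-9)*np.sin(t),np.cos(t)]; T=c["T_tool_cam"]; W=rot(obs["ee_rot"])
    return obs["position"]+W@T[:3,3],W@T[:3,:3]@d
def blob(img,seed,tol=(8,70,90)):
    """pixels connected to the seed with like hue; returns contour, area"""
    hsv=cv2.cvtColor(img,cv2.COLOR_BGR2HSV); m=np.zeros((402,642),np.uint8)
    cv2.floodFill(hsv,m,seed,0,tol,tol,8|cv2.FLOODFILL_FIXED_RANGE|cv2.FLOODFILL_MASK_ONLY|(255<<8))
    m=m[1:-1,1:-1]; cs,_=cv2.findContours(m,cv2.RETR_EXTERNAL,cv2.CHAIN_APPROX_NONE)
    return max(cs,key=cv2.contourArea)[:,0,:]
def circ(P):
    """circle through plan points (hull): centre, diameter"""
    A=np.c_[2*P[:,:2],np.ones(len(P))]; s=np.linalg.lstsq(A,(P[:,:2]**2).sum(1),rcond=None)[0]
    return s[:2],2*np.sqrt(s[2]+s[0]**2+s[1]**2)
def measure(ray,img,seed,z,tol=(8,70,90)):
    h=cv2.convexHull(blob(img,seed,tol))[:,0,:]
    P=np.array([to_plane(*ray(p),z) for p in h]); return circ(P)
E
python3 - <<'E'
from h import *
c=dict(np.load("pics/top0.npz"));s=dict(np.load("pics/scene0.npz"))
for n,a,b,z in [("green_pad",(324,141),(298,278),.008),("blue_pad",(382,211),(278,197),.008),("yellow_pad",(458,211),(211,173),.008),("green_filter",(284,199),(380,207),.098),("cap",(246,146),(379,315),.014),("box",(221,201),(457,258),.033),("pink",(452,155),(174,213),.008)]:
    for k,p in((c,a),(s,b)):
        try:
            m=measure(lambda q:fixed_ray(k,q),k["img"],p,z); o,d=fixed_ray(k,p)
            print(n,np.round(m[0],4),round(m[1],4),"z",round((o+d*k["z_map"][p[1],p[0]])[2],4))
        except Exception as e: print(n,e)
for n,p,z in[("port",(284,201),.098),("obj",(413,147),.05),("small",(218,159),.01)]: print(n,to_plane(*fixed_ray(c,p),z))
from plant import vision
w=vision.capture("wrist");print(w["camera_matrix"],w["T_tool_cam"])
E
```

```text
green_pad [0.644  0.0262] 0.0665 z 0.0055
green_pad [0.6435 0.0265] 0.0663 z 0.0081
blue_pad [ 0.4539 -0.1347] 0.0916 z 0.009
blue_pad [ 0.4538 -0.1345] 0.0911 z 0.0067
yellow_pad [ 0.4575 -0.3372] 0.0794 z 0.0062
yellow_pad [ 0.4574 -0.3369] 0.0791 z 0.0086
green_filter [0.471  0.1272] 0.0312 z 0.0972
green_filter [0.4691 0.1269] 0.0344 z 0.0968
cap [0.6353 0.2228] 0.0744 z 0.0132
cap [0.6443 0.2167] 0.0539 z 0.0145
box [0.4667 0.301 ] 0.1015 z 0.0343
box [0.4672 0.3014] 0.0984 z 0.031
pink [ 0.6103 -0.3254] 0.0988 z 0.0086
pink [ 0.6105 -0.324 ] 0.0983 z 0.0084
port [0.46367208 0.12110199 0.098     ]
obj [ 0.61961445 -0.21043781  0.05      ]
small [0.58417748 0.31582141 0.01      ]
[[309.70691629   0.         320.3383171 ]
 [  0.         309.70691629 194.33668141]
 [  0.           0.           1.        ]] [[ 1.57313607e-04 -9.58266558e-01 -2.85876160e-01  7.90599946e-02]
 [ 9.99999941e-01  2.38239733e-04 -2.48301822e-04 -4.05080107e-04]
 [ 3.06046392e-04 -2.85876104e-01  9.58266539e-01 -1.61809870e-01]
 [ 0.00000000e+00  0.00000000e+00  0.00000000e+00  1.00000000e+00]]
```

All sizes and heights check out (the pads agree within 1 mm across the two cameras). Next I turn the tool to align with the world axes (tool x = −world x, tool y = +y) and go over the stack.

```bash
python3 -m handwheel '[0,0,0,0,0,-7.8, 0,0,0,0,0,-7.8, 0,0,0,0,0,-7.8, -20,-40,0,0,0,0, -20,-40,0,0,0,0, -20,-40,0,0,0,0, -20,-40,0,0,0,0, -20,-40,0,0,0,0, -20,-40,0,0,0,0, -20,-40,0,0,0,0]' 87 25
python3 -m handwheel '[-14,-28,0,0,0,0, -14,-28,0,0,0,0, -14,-28,0,0,0,0, -14,-28,0,0,0,0, -14,-28,0,0,0,0, -12,-26,0,0,0,0, 0,0,0,0,0,0, 0,0,0,0,0,0, 0,0,0,0,0,0, 0,0,0,0,0,0]'
python3 - <<'E'
from plant import ctrl,vision
from h import *
o=ctrl.get_obs();w=vision.capture("wrist");cv2.imwrite("pics/w1.png",w["img"]);np.savez("pics/w1.npz",**w,**{"o_"+k:v for k,v in o.items()})
print(o["position"],o["ee_rot"],o["joint_positions"])
E
```

```text
clock: 1.15
position: [0.3887, 0.2918, 0.2225]
ee_rot: [-0.0, 0.0, 1.0, -0.0]
force: [0.9, 0.3, -0.4]
opening: 0.0871
finger_force: 0.0
clock: 2.15
position: [0.4695, 0.1284, 0.2225]
ee_rot: [-0.0, -0.001, 1.0, 0.0]
force: [0.8, 0.1, 0.5]
opening: 0.087
finger_force: 0.0
[0.46945061 0.1283675  0.22247738] [-3.37597859e-04 -5.57413821e-04  9.99999783e-01  9.27211767e-05] [ 3.66831808e-02  3.42756498e-01  1.77095166e+00  2.44827844e-04
  1.02855256e+00 -1.53535439e+00]
```

View pics/w1.png

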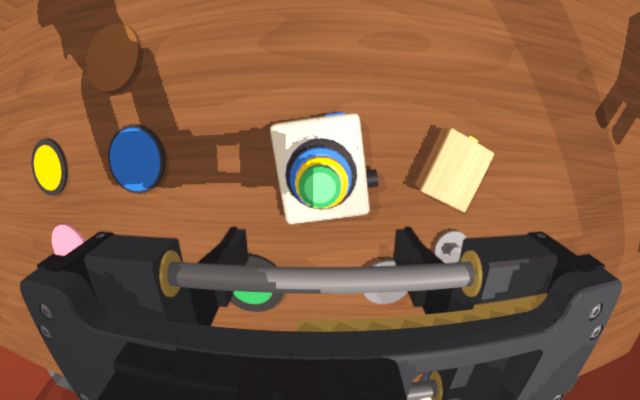

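The wrist view shows the green top at (320,187) with yellow and blue eccentric beneath; fingers sit symmetrically about it. Measuring each disc.

```bash
python3 - <<'E'
from h import *
w=dict(np.load("pics/w1.npz"));o={"position":w["o_position"],"ee_rot":w["o_ee_rot"]}
hsv=cv2.cvtColor(w["img"],cv2.COLOR_BGR2HSV)
sub=np.zeros((400,640),bool);sub[110:230,270:375]=1
for n,lo,hi,z,D in[("green",40,90,.098,42),("yellow",18,38,.082,54),("blue",98,125,.066,66)]:
    m=((hsv[...,0]>=lo)&(hsv[...,0]<=hi)&(hsv[...,1]>70)&(hsv[...,2]>50)&sub).astype(np.uint8)
    m=cv2.morphologyEx(m,cv2.MORPH_OPEN,np.ones((2,2)))
    cs=max(cv2.findContours(m,0,1)[0],key=cv2.contourArea);h=cv2.convexHull(cs)[:,0]
    P=np.array([to_plane(*wrist_ray(w,o,p),z) for p in h])
    (c,d)=circ(P);mm=cv2.minEnclosingCircle((P[:,:2]*1000).astype(np.float32));print(n,len(h),c.round(4),round(d,4),np.round(mm[0],1),2*mm[1],h.min(0),h.max(0))
v=cv2.resize(w["img"][110:240,250:390],None,fx=4,fy=4,interpolation=0);cv2.imwrite("pics/w1c.png",v)
E
```

```text
green 25 [0.4688 0.1281] 0.0417 [469.  127.6] 43.25986862182617 [300 166] [341 209]
yellow 24 [0.4696 0.1305] 0.0541 [469.4 130.6] 55.49136734008789 [297 158] [348 209]
blue 24 [0.4678 0.1289] 0.0671 [467.4 128.9] 68.27306365966797 [290 147] [352 199]
```

View pics/w1c.png

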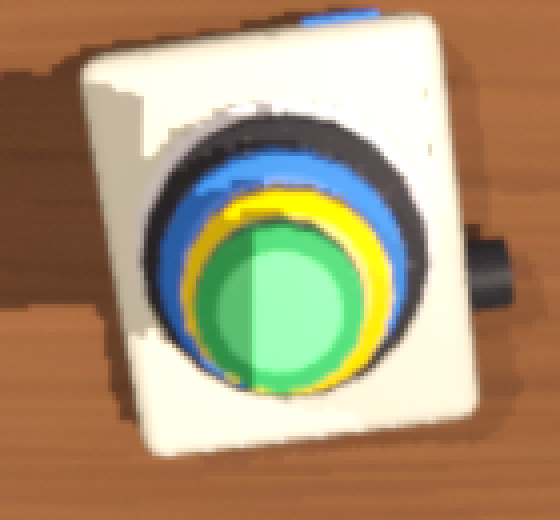

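The green filter is within 1 mm of the TCP axis. I descend so the tips stay 3 mm above the yellow one, then close.

```bash
python3 -m handwheel '[0,0,30,0,0,0, 0,0,40,0,0,0, 0,0,30,0,0,0, 0,0,20,0,0,0, 0,0,12,0,0,0, 0,0,5.5,0,0,0, 0,0,0,0,0,0, 0,0,0,0,0,0, 0,0,0,0,0,0, 0,0,0,0,0,0]' 60 25
python3 -m handwheel '[0,0,0,0,0,0, 0,0,0,0,0,0, 0,0,0,0,0,0, 0,0,0,0,0,0, 0,0,0,0,0,0, 0,0,0,0,0,0, 0,0,0,0,0,0, 0,0,0,0,0,0, 0,0,0,0,0,0, 0,0,0,0,0,0]' 30 25
```

```text
clock: 3.2
position: [0.4707, 0.1275, 0.0858]
ee_rot: [0.001, 0.0, 1.0, 0.0]
force: [-0.7, -0.6, -0.5]
opening: 0.0601
finger_force: 0.0
clock: 4.2
position: [0.4703, 0.1274, 0.0852]
ee_rot: [0.0, 0.0, 1.0, -0.0]
force: [0.5, 0.3, 3.4]
opening: 0.0412
finger_force: 25.0
```

```bash
python3 -m handwheel '[0,0,-10,0,0,0, 0,0,-15,0,0,0, 0,0,-15,0,0,0, -15,-9,0,0,0,0, -28,-16,0,0,0,0, -28,-16,0,0,0,0, -28,-16,0,0,0,0, -28,-16,0,0,0,0, -28,-16,0,0,0,0, -15,-9,0,0,0,0]'
python3 -m handwheel '[-5,-3,0,0,0,0, 0,0,20,0,0,0, 0,0,30,0,0,0, 0,0,25,0,0,0, 0,0,15,0,0,0, 0,0,10,0,0,0, 0,0,0,0,0,0, 0,0,0,0,0,0, 0,0,0,0,0,0, 0,0,0,0,0,0]'
python3 - <<'E'
from plant import ctrl,vision
from h import *
o=ctrl.get_obs();w=vision.capture("wrist");cv2.imwrite("pics/w2.png",w["img"])
print(o["position"],o["force"],o["opening"],o["finger_force"])
s=vision.capture("scene")
i=np.hstack([cv2.resize(w["img"][150:400,200:440],None,fx=1.6,fy=1.6),cv2.resize(s["img"][150:350,200:400],(400,400))]);cv2.imwrite("pics/p2.png",i)
E
```

```text
clock: 5.2
position: [0.6438, 0.0266, 0.1245]
ee_rot: [0.002, 0.001, 1.0, -0.0]
force: [0.1, -0.0, -0.9]
opening: 0.0412
finger_force: 25.0
clock: 6.2
position: [0.6461, 0.0263, 0.0263]
ee_rot: [0.001, 0.0, 1.0, -0.0]
force: [0.6, 0.2, -1.1]
opening: 0.0416
finger_force: 25.0
[0.6460689  0.02628329 0.02632927] [ 0.60132669  0.17803538 -1.06232791] 0.04161543044552377 24.999819695949554
```

View pics/p2.png

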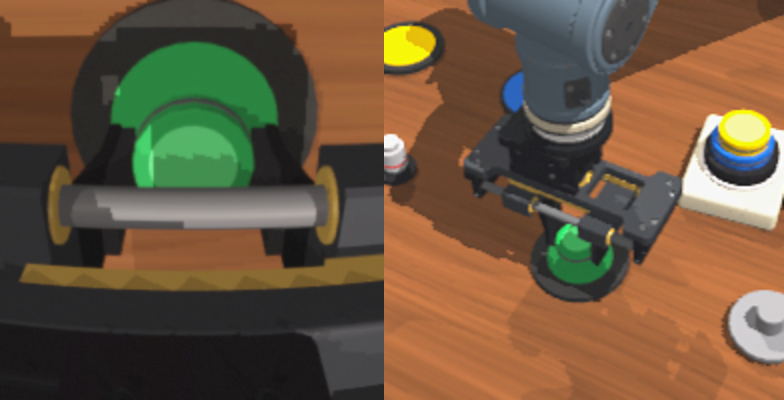

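The left panel shows the green filter held level over the green pad; on the right the yellow one is left on the stack. Lowering slowly.

```bash
python3 -m handwheel '[0,0,5,0,0,0, 0,0,4,0,0,0, 0,0,2.5,0,0,0, 0,0,1.5,0,0,0, 0,0,1,0,0,0, 0,0,0.5,0,0,0, 0,0,0,0,0,0, 0,0,0,0,0,0, 0,0,0,0,0,0, 0,0,0,0,0,0]'
```

```text
clock: 7.3
position: [0.6449, 0.0264, 0.0112]
ee_rot: [-0.0, 0.0, 1.0, 0.0]
force: [-3.1, -0.0, 5.2]
opening: 0.0412
finger_force: 25.0
```

```bash
python3 -m handwheel '[0,0,0,0,0,0, 0,0,0,0,0,0, 0,0,0,0,0,0, 0,0,0,0,0,0, 0,0,-10,0,0,0, 0,0,-30,0,0,0, 0,0,-40,0,0,0, 0,0,-50,0,0,0, 20,12,-10,0,0,0, 35,21,0,0,0,0]' 62
python3 -m handwheel '[35,21,0,0,0,0, 35,21,0,0,0,0, 30,17,0,0,0,0, 20,12,0,0,0,0, 0,0,0,0,0,0, 0,0,0,0,0,0, 0,0,0,0,0,0, 0,0,0,0,0,0, 0,0,0,0,0,0, 0,0,0,0,0,0]' 75
cat > meas.py <<'E'
import sys
from plant import ctrl,vision
from h import *
RNG={"green":(40,90),"yellow":(18,38),"blue":(98,125)}
def disc(w,o,col,z,near,r=.05):
    hsv=cv2.cvtColor(w["img"],cv2.COLOR_BGR2HSV);lo,hi=RNG[col]
    m=((hsv[...,0]>=lo)&(hsv[...,0]<=hi)&(hsv[...,1]>70)&(hsv[...,2]>50)).astype(np.uint8)
    k,T=w["camera_matrix"],w["T_tool_cam"]; W=rot(o["ee_rot"])
    yy,xx=np.nonzero(m); P=np.array([to_plane(*wrist_ray(w,o,p),z) for p in zip(xx,yy)])
    m[:]=0; s=np.hypot(P[:,0]-near[0],P[:,1]-near[1])<r; m[yy[s],xx[s]]=1
    m=cv2.morphologyEx(m,cv2.MORPH_OPEN,np.ones((2,2)))
    h=cv2.convexHull(max(cv2.findContours(m,0,1)[0],key=cv2.contourArea))[:,0]
    return circ(np.array([to_plane(*wrist_ray(w,o,p),z) for p in h]))
E
python3 - <<'E'
from meas import *
o=ctrl.get_obs();w=vision.capture("wrist");cv2.imwrite("pics/w3.png",w["img"]);print(o["position"])
print(disc(w,o,"yellow",.082,(.47,.13)),disc(w,o,"blue",.066,(.468,.129)))
t=vision.capture("top");cv2.imwrite("pics/t3.png",t["img"])
v=cv2.resize(t["img"][100:180,280:370],None,fx=5,fy=5);cv2.imwrite("pics/p3.png",np.hstack([v,cv2.resize(w["img"][80:280,180:460],(560,400))])[:, :800])
E
```

```text
clock: 8.3
position: [0.5949, 0.0581, 0.1549]
ee_rot: [0.006, 0.001, 1.0, -0.001]
force: [0.2, 0.3, 0.5]
opening: 0.0622
finger_force: 0.0
clock: 9.3
position: [0.4707, 0.13, 0.1504]
ee_rot: [0.0, 0.001, 1.0, -0.0]
force: [0.3, 0.5, -0.2]
opening: 0.075
finger_force: 0.0
[0.47074938 0.13002702 0.15040772]
(array([0.4689025 , 0.13000449]), np.float64(0.054394070706090064)) (array([0.46701613, 0.12881342]), np.float64(0.0666299987858024))
```

View pics/p3.png

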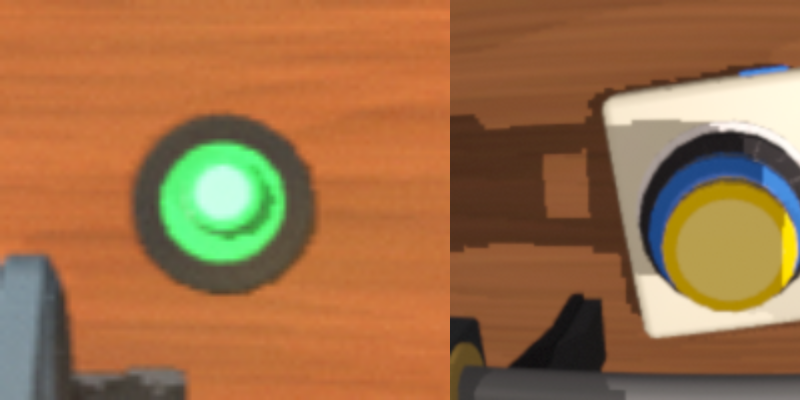

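Green sits centred in its disc (223,195 vs 222,202; the 7 px is parallax of its height). Yellow is 1.5 mm off in x.

```bash
python3 -m handwheel '[1.5,0,15,0,0,0, 0,0,30,0,0,0, 0,0,20,0,0,0, 0,0,10,0,0,0, 0,0,5,0,0,0, 0,0,1.5,0,0,0, 0,0,0,0,0,0, 0,0,0,0,0,0, 0,0,0,0,0,0, 0,0,0,0,0,0]'
python3 -m handwheel '[0,0,0,0,0,0, 0,0,0,0,0,0, 0,0,0,0,0,0, 0,0,0,0,0,0, 0,0,0,0,0,0, 0,0,0,0,0,0, 0,0,0,0,0,0, 0,0,0,0,0,0, 0,0,0,0,0,0, 0,0,0,0,0,0]' 40 30
```

```text
clock: 10.4
position: [0.4691, 0.1304, 0.0696]
ee_rot: [0.001, 0.0, 1.0, 0.0]
force: [1.3, -0.5, -0.1]
opening: 0.075
finger_force: 0.0
clock: 11.4
position: [0.4688, 0.1304, 0.0691]
ee_rot: [0.0, 0.0, 1.0, -0.0]
force: [-0.1, -0.2, 1.8]
opening: 0.053
finger_force: 30.0
```

```bash
python3 -m handwheel '[0,0,-10,0,0,0, 0,0,-15,0,0,0, 0,0,-15,0,0,0, 0,-15,0,0,0,0, 0,-30,0,0,0,0, 0,-40,0,0,0,0, 0,-40,0,0,0,0, 0,-40,0,0,0,0, 0,-40,0,0,0,0, 0,-40,0,0,0,0]'
python3 -m handwheel '[3,-40,0,0,0,0, 3,-40,0,0,0,0, 3,-40,0,0,0,0, 2.5,-40,0,0,0,0, 0,-32,0,0,0,0, 0,-20,0,0,0,0, 0,-10.5,0,0,0,0, 0,0,0,0,0,0, 0,0,0,0,0,0, 0,0,0,0,0,0]'
```

```text
clock: 12.4
position: [0.4685, -0.1162, 0.1096]
ee_rot: [0.0, 0.0, 1.0, -0.0]
force: [0.4, 0.6, -1.3]
opening: 0.0531
finger_force: 30.0
clock: 13.4
position: [0.4568, -0.335, 0.1089]
ee_rot: [-0.001, -0.001, 1.0, 0.001]
force: [0.4, -0.2, -1.4]
opening: 0.0534
finger_force: 30.0
```

```bash
python3 -m handwheel '[0,-1.5,15,0,0,0, 0,0,25,0,0,0, 0,0,25,0,0,0, 0,0,15,0,0,0, 0,0,7,0,0,0, 0,0,4,0,0,0, 0,0,2,0,0,0, 0,0,0,0,0,0, 0,0,0,0,0,0, 0,0,0,0,0,0]'
python3 - <<'E'
from plant import vision
import cv2
s=vision.capture("scene");w=vision.capture("wrist");import numpy as np
cv2.imwrite("pics/p4.png",np.hstack([cv2.resize(s["img"][110:240,130:290],(480,390)),cv2.resize(w["img"][150:330,250:390],(303,390))]))
E
```

```text
clock: 14.4
position: [0.4573, -0.3389, 0.0167]
ee_rot: [0.0, 0.0, 1.0, -0.0]
force: [0.3, 0.3, -1.8]
opening: 0.0532
finger_force: 30.0
```

View pics/p4.png

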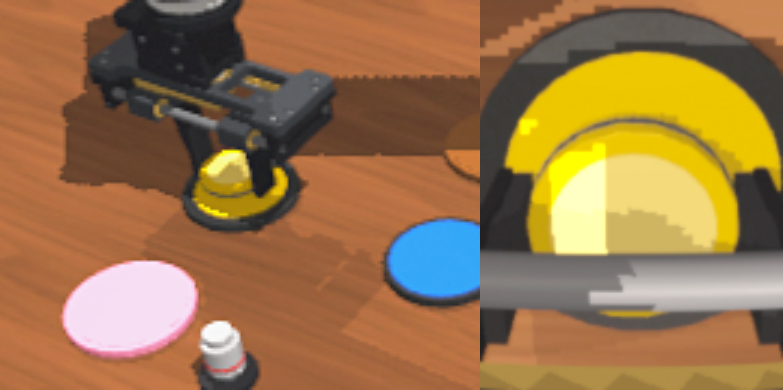

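The yellow filter is held level, just above the middle of its pad. I shift 2 mm and set it down.

```bash
python3 -m handwheel '[0,1.5,2,0,0,0, 0,0,1.5,0,0,0, 0,0,1,0,0,0, 0,0,0.5,0,0,0, 0,0,0.5,0,0,0, 0,0,0,0,0,0, 0,0,0,0,0,0, 0,0,0,0,0,0, 0,0,0,0,0,0, 0,0,0,0,0,0]'
```

```text
clock: 15.5
position: [0.4569, -0.3369, 0.0111]
ee_rot: [-0.0, 0.0, 1.0, 0.0]
force: [-1.3, 1.7, 5.0]
opening: 0.0533
finger_force: 30.0
```

```bash
python3 -m handwheel '[0,0,0,0,0,0, 0,0,0,0,0,0, 0,0,0,0,0,0, 0,0,0,0,0,0, 0,0,-10,0,0,0, 0,0,-30,0,0,0, 0,0,-40,0,0,0, 0,0,-40,0,0,0, 0,15,-19,0,0,0, 0,30,0,0,0,0]' 72
python3 -m handwheel '[-2,45,0,0,0,0, -2,45,0,0,0,0, -2,45,0,0,0,0, -2,45,0,0,0,0, -2,45,0,0,0,0, 0,45,0,0,0,0, 0,45,0,0,0,0, 0,45,0,0,0,0, 0,35,0,0,0,0, 0,20,0,0,0,0]' 87
python3 -m handwheel '[0,6,0,0,0,0, 0,0,0,0,0,0, 0,0,0,0,0,0, 0,0,0,0,0,0, 0,0,0,0,0,0, 0,0,0,0,0,0, 0,0,0,0,0,0, 0,0,0,0,0,0, 0,0,0,0,0,0, 0,0,0,0,0,0]'
python3 - <<'E'
from meas import *
o=ctrl.get_obs();w=vision.capture("wrist");cv2.imwrite("pics/w5.png",w["img"]);print(o["position"])
print(disc(w,o,"blue",.066,(.468,.129)))
t=vision.capture("top");cv2.imwrite("pics/t5.png",t["img"])
for n,p,z in[("yellow",(459,211),.024),("green",(324,139),.024)]:
    print(n,measure(lambda q:fixed_ray(t,q),t["img"],p,z,(6,40,60)))
E
```

```text
clock: 16.5
position: [0.4597, -0.2957, 0.154]
ee_rot: [0.004, 0.001, 1.0, -0.004]
force: [0.5, 0.6, -0.4]
opening: 0.072
finger_force: 0.0
clock: 17.5
position: [0.4667, 0.1256, 0.1503]
ee_rot: [0.0, -0.001, 1.0, 0.0]
force: [-0.3, -0.6, -0.1]
opening: 0.0868
finger_force: 0.0
clock: 18.5
position: [0.4672, 0.1289, 0.1495]
ee_rot: [-0.0, 0.0, 1.0, -0.0]
force: [0.1, -1.0, 0.2]
opening: 0.0871
finger_force: 0.0
[0.46722713 0.12893072 0.14952861]
(array([0.46720222, 0.12887641]), np.float64(0.06722147908817439))
yellow (array([ 0.45907884, -0.33763911]), np.float64(0.03972071054434721))
green (array([0.64546449, 0.02572742]), np.float64(0.028225143007473173))
```

Both filters lie within 2 mm of their pad centres, and blue is exactly under the TCP.

```bash
python3 -m handwheel '[0,0,15,0,0,0, 0,0,30,0,0,0, 0,0,25,0,0,0, 0,0,15,0,0,0, 0,0,7,0,0,0, 0,0,3,0,0,0, 0,0,1.5,0,0,0, 0,0,0,0,0,0, 0,0,0,0,0,0, 0,0,0,0,0,0]'
python3 -m handwheel '[0,0,0,0,0,0, 0,0,0,0,0,0, 0,0,0,0,0,0, 0,0,0,0,0,0, 0,0,0,0,0,0, 0,0,0,0,0,0, 0,0,0,0,0,0, 0,0,0,0,0,0, 0,0,0,0,0,0, 0,0,0,0,0,0]' 50 35
```

```text
clock: 19.6
position: [0.4676, 0.1289, 0.0537]
ee_rot: [0.001, 0.0, 1.0, 0.0]
force: [0.7, -0.3, -1.2]
opening: 0.0867
finger_force: 0.0
clock: 20.6
position: [0.4673, 0.1289, 0.0531]
ee_rot: [0.0, 0.0, 1.0, -0.0]
force: [-1.0, 0.2, 2.3]
opening: 0.0654
finger_force: 35.0
```

```bash
python3 -m handwheel '[0,0,-10,0,0,0, 0,0,-15,0,0,0, 0,0,-15,0,0,0, 0,-15,0,0,0,0, 2,-30,0,0,0,0, 3,-40,0,0,0,0, 3,-40,0,0,0,0, 3,-40,0,0,0,0, 2.5,-40,0,0,0,0, 0,-30,0,0,0,0]'
python3 -m handwheel '[0,-18,0,0,0,0, 0,-10.5,0,0,0,0, 0,0,15,0,0,0, 0,0,25,0,0,0, 0,0,20,0,0,0, 0,0,10,0,0,0, 0,0,6,0,0,0, 0,0,0,0,0,0, 0,0,0,0,0,0, 0,0,0,0,0,0]'
```

```text
clock: 21.6
position: [0.4534, -0.1083, 0.0935]
ee_rot: [0.0, 0.001, 1.0, -0.0]
force: [0.1, 0.3, -0.7]
opening: 0.0652
finger_force: 35.0
clock: 22.6
position: [0.4541, -0.1348, 0.0178]
ee_rot: [0.001, 0.0, 1.0, -0.0]
force: [-0.6, 1.0, -0.3]
opening: 0.0647
finger_force: 35.0
```

```bash
python3 -m handwheel '[0,0,2.5,0,0,0, 0,0,1.5,0,0,0, 0,0,1,0,0,0, 0,0,0.5,0,0,0, 0,0,0.5,0,0,0, 0,0,0.5,0,0,0, 0,0,0,0,0,0, 0,0,0,0,0,0, 0,0,0,0,0,0, 0,0,0,0,0,0]'
```

```text
clock: 23.6
position: [0.4536, -0.1346, 0.0111]
ee_rot: [0.0, 0.0, 1.0, -0.0]
force: [-0.5, -0.4, 4.6]
opening: 0.0651
finger_force: 35.0
```

```bash
python3 -m handwheel '[0,0,0,0,0,0, 0,0,0,0,0,0, 0,0,0,0,0,0, 0,0,0,0,0,0, 0,0,-10,0,0,0, 0,0,-30,0,0,0, 0,0,-40,0,0,0, 0,0,-40,0,0,0, 0,0,-19,0,0,0, -8,15,0,0,0,0]' 82
python3 -m handwheel '[-18,35,0,0,0,0, -18,35,0,0,0,0, -18,35,0,0,0,0, -18,35,0,0,0,0, -18,35,0,0,0,0, -18,35,0,0,0,0, -18,35,0,0,0,0, -18,35,0,0,0,0, -18,35,0,0,0,0, -8,18,0,0,0,0]' 60
python3 -m handwheel '[-3,9,0,0,0,0, 0,0,0,0,0,0, 0,0,0,0,0,0, 0,0,0,0,0,0, 0,0,0,0,0,0, 0,0,0,0,0,0, 0,0,0,0,0,0, 0,0,0,0,0,0, 0,0,0,0,0,0, 0,0,0,0,0,0]'
python3 - <<'E'
from meas import *
o=ctrl.get_obs();w=vision.capture("wrist");cv2.imwrite("pics/w6.png",w["img"]);np.savez("pics/w6.npz",**w,**{"o_"+k:v for k,v in o.items()});print(o["position"])
t=vision.capture("top");cv2.imwrite("pics/t6.png",t["img"]);np.savez("pics/t6.npz",**t)
v=cv2.resize(t["img"][110:280,250:500],None,fx=2.2,fy=2.2);u=w["img"][60:300,170:470]
c=np.zeros((374,240+0,3),np.uint8)
cv2.imwrite("pics/p6.png",np.vstack([cv2.resize(u,(375,300)),cv2.resize(v,(375,255))]))
cv2.imwrite("pics/p6.png",np.hstack([cv2.resize(u,(425,340)),cv2.resize(v,(375,255)).repeat(1,0) if 0 else cv2.copyMakeBorder(cv2.resize(v,(375,255)),0,85,0,0,0)]))
E
```

```text
clock: 24.6
position: [0.4633, -0.1214, 0.1533]
ee_rot: [0.003, 0.001, 1.0, -0.002]
force: [-0.2, -0.3, -0.3]
opening: 0.0823
finger_force: 0.0
clock: 25.6
position: [0.6328, 0.2165, 0.1503]
ee_rot: [0.001, -0.001, 1.0, 0.001]
force: [0.1, -0.4, -1.2]
opening: 0.0601
finger_force: 0.0
clock: 26.6
position: [0.6348, 0.2224, 0.1495]
ee_rot: [-0.0, 0.0, 1.0, -0.0]
force: [0.5, 0.1, 0.5]
opening: 0.0598
finger_force: 0.0
[0.63478026 0.22235361 0.14953412]
```

View pics/p6.png

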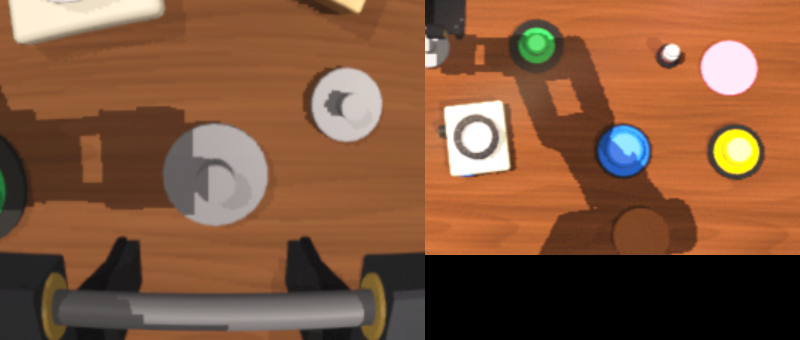

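All three filters are centred on their pads (top view, blue at (623,150) of the crop) and the port is empty. The cap is under the gripper at about (322,183) in the full wrist image. Measuring cap and port mouth.

```bash
python3 - <<'E'
from meas import *
w=dict(np.load("pics/w6.npz"));o={"position":w["o_position"],"ee_rot":w["o_ee_rot"]}
hsv=cv2.cvtColor(w["img"],cv2.COLOR_BGR2HSV)
m=((hsv[...,1]<45)&(hsv[...,2]>60)).astype(np.uint8);m[:140]=0;m[225:]=0;m[:,:270]=0;m[:,372:]=0
h=cv2.convexHull(max(cv2.findContours(m,0,1)[0],key=cv2.contourArea))[:,0]
print("flange",circ(np.array([to_plane(*wrist_ray(w,o,p),.014) for p in h])),h.min(0),h.max(0))
yy,xx=np.mgrid[130:240,260:390];P=[]
T=w["T_tool_cam"]
for x,y in zip(xx.ravel(),yy.ravel()):
    z=w["z_map"][y,x]
    if z<=0: continue
    e,d=wrist_ray(w,o,(x,y)); fwd=rot(o["ee_rot"])@T[:3,2]; P.append(e+d*z/(d@fwd))
P=np.array(P);k=P[(P[:,2]>.030)&(P[:,2]<.045)&(np.hypot(*(P[:,:2]-[.635,.222]).T)<.04)]
print("knob top",len(k),k.mean(0).round(4),cv2.minEnclosingCircle((k[:,:2]*1e3).astype(np.float32)),np.median(k[:,2]))
t=dict(np.load("pics/t6.npz"));hsv=cv2.cvtColor(t["img"],cv2.COLOR_BGR2HSV)
m=((hsv[...,2]<110)&(hsv[...,1]<110)).astype(np.uint8);s=np.zeros_like(m);s[182:222,268:302]=m[182:222,268:302]
c,hi=cv2.findContours(s,cv2.RETR_CCOMP,1)
for q,hh in zip(c,hi[0]):
    if cv2.contourArea(q)>100:
        q=cv2.convexHull(q)[:,0];print("collar",hh[3],circ(np.array([to_plane(*fixed_ray(t,p),.05) for p in q])),q.min(0),q.max(0))
for n,p in[("yellow",(459,211)),("green",(324,139)),("blue",(382,210))]:
    print(n,to_plane(*fixed_ray(t,p),.024))
cv2.imwrite("pics/p7.png",cv2.resize(t["img"][170:235,255:315],None,fx=6,fy=6,interpolation=0))
E
```

```text
flange (array([0.6332145 , 0.22343423]), np.float64(0.07312327294647358)) [286 147] [358 218]
knob top 603 [0.6329 0.2232 0.0354] ((633.4568481445312, 223.1317596435547), 13.51108169555664) 0.035488340770949256
yellow [ 0.45489214 -0.33753979  0.024     ]
green [0.6427346  0.02584605 0.024     ]
blue [ 0.45286228 -0.1333512   0.024     ]
```

View pics/p7.png

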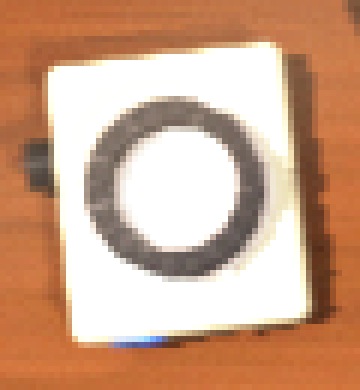

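Cap flange and knob agree at (0.6333, 0.2233). The collar is the ring at crop (176,187), i.e. full image (283.9,200.8). Gripping the knob.

```bash
python3 -m handwheel '[1.5,1,20,0,0,0, 0,0,40,0,0,0, 0,0,35,0,0,0, 0,0,20,0,0,0, 0,0,10,0,0,0, 0,0,5,0,0,0, 0,0,2.5,0,0,0, 0,0,0,0,0,0, 0,0,0,0,0,0, 0,0,0,0,0,0]' 60 30
python3 -m handwheel '[0,0,0,0,0,0, 0,0,0,0,0,0, 0,0,0,0,0,0, 0,0,0,0,0,0, 0,0,0,0,0,0, 0,0,0,0,0,0, 0,0,0,0,0,0, 0,0,0,0,0,0, 0,0,0,0,0,0, 0,0,0,0,0,0]' 10 30
python3 - <<'E'
from h import *
t=dict(np.load("pics/t6.npz"));print(to_plane(*fixed_ray(t,(283.9,200.8)),.05))
w=dict(np.load("pics/w5.npz")) if 0 else None
g=cv2.cvtColor(t["img"],cv2.COLOR_BGR2GRAY)[178:225,266:304]
m=(g<120).astype(np.uint8);n,l,s,_=cv2.connectedComponentsWithStats(m);print(s)
for i in range(1,n):
    if 250<s[i,4]<650:
        q=np.argwhere(l==i)[:,::-1]+[266,178];q=cv2.convexHull(q.astype(np.int32))[:,0];print(circ(np.array([to_plane(*fixed_ray(t,p),.05) for p in q])))
E
```

```text
clock: 27.7
position: [0.634, 0.2235, 0.0182]
ee_rot: [0.001, 0.0, 1.0, 0.0]
force: [0.8, 0.3, -0.1]
opening: 0.0603
finger_force: 0.0
clock: 28.7
position: [0.6333, 0.2234, 0.017]
ee_rot: [-0.0, 0.0, 1.0, 0.0]
force: [0.8, 0.2, -0.3]
opening: 0.025
finger_force: 30.0
[0.46896501 0.12648401 0.05      ]
[[   0    0   38   47 1524]
 [   0    0    7    2   10]
 [   8    0    1    1    1]
 [  37    1    1    6    6]
 [   4    9   18   17   68]
 [  37    8    1    1    1]
 [   5   11   28   27  171]
 [  33   46    5    1    5]]
```

```bash
python3 -m handwheel '[0,0,-15,0,0,0, 0,0,-25,0,0,0, 0,0,-30,0,0,0, 0,0,-30,0,0,0, 13,-20,0,0,0,0, 20,-30,0,0,0,0, 20,-30,0,0,0,0, 10,-16,0,0,0,0, 0,0,0,0,0,0, 0,0,0,0,0,0]'
python3 -m handwheel '[0,0,0,0,0,0, 0,0,0,0,0,0, 0,0,0,0,0,0, 0,0,0,0,0,0, 0,0,0,0,0,0, 0,0,0,0,0,0, 0,0,0,0,0,0, 0,0,0,0,0,0, 0,0,0,0,0,0, 0,0,0,0,0,0]'
python3 - <<'E'
from meas import *
o=ctrl.get_obs();w=vision.capture("wrist");np.savez("pics/w8.npz",**w,**{"o_"+k:v for k,v in o.items()});print(o["position"])
cv2.imwrite("pics/p8.png",cv2.resize(w["img"][0:300,160:480],None,fx=2,fy=2))
E
```

```text
clock: 29.7
position: [0.5711, 0.1274, 0.1181]
ee_rot: [0.001, 0.001, 1.0, 0.0]
force: [0.7, -0.2, -1.2]
opening: 0.0249
finger_force: 30.0
clock: 30.7
position: [0.5702, 0.1273, 0.1171]
ee_rot: [-0.0, 0.0, 1.0, 0.0]
force: [0.6, 0.2, -0.0]
opening: 0.0252
finger_force: 30.0
[0.57022621 0.12731582 0.11705894]
```

View pics/p8.png

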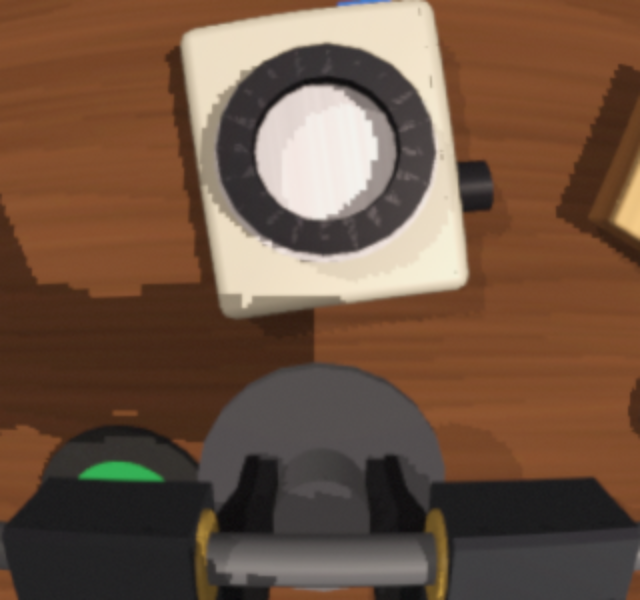

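The collar is fully visible at crop (326,150), i.e. (323,75) in the full image; the cap is held level. Fitting the collar's outer edge.

```bash
python3 - <<'E'
from h import *
w=dict(np.load("pics/w8.npz"));o={"position":w["o_position"],"ee_rot":w["o_ee_rot"]}
g=cv2.cvtColor(w["img"],cv2.COLOR_BGR2GRAY)
m=(g<90).astype(np.uint8);s=np.zeros_like(m);s[15:135,262:386]=m[15:135,262:386]
n,l,st,_=cv2.connectedComponentsWithStats(s);i=l[75,272] or 1+np.argmax(st[1:,4]);print(st[i])
q=cv2.convexHull(np.argwhere(l==i)[:,::-1].astype(np.int32))[:,0]
q=q[q[:,1]<108] 
c,d=circ(np.array([to_plane(*wrist_ray(w,o,p),.05) for p in q]));print(c,d)
print("tool mm",-(c[0]-o["position"][0])*1e3,(c[1]-o["position"][1])*1e3)
E
```

```text
[ 268   22  109  105 4988]
[0.46795945 0.12836327] 0.07890646349206606
tool mm 102.26676277653723 1.04745124062669
```

```bash
python3 -m handwheel '[12,0.8,0,0,0,0, 25,0,0,0,0,0, 30,0,0,0,0,0, 23,0,0,0,0,0, 12,0,0,0,0,0, 0,0,15,0,0,0, 0,0,15,0,0,0, 0,0,8,0,0,0, 0,0,4,0,0,0, 0,0,0,0,0,0]'
python3 -m handwheel '[0,0,4,0,0,0, 0,0,4,0,0,0, 0,0,3,0,0,0, 0,0,2,0,0,0, 0,0,1.5,0,0,0, 0,0,1,0,0,0, 0,0,0,0,0,0, 0,0,0,0,0,0, 0,0,0,0,0,0, 0,0,0,0,0,0]'
```

```text
clock: 31.75
position: [0.4682, 0.1282, 0.0747]
ee_rot: [-0.0, 0.0, 1.0, -0.0]
force: [0.5, 0.3, -0.6]
opening: 0.025
finger_force: 30.0
clock: 32.75
position: [0.4683, 0.1282, 0.0596]
ee_rot: [0.0, 0.0, 1.0, 0.0]
force: [-1.3, -0.2, -0.4]
opening: 0.0257
finger_force: 30.0
```

The cap went in without force and is within 0.6 mm of seating. I lower the last bit, then release and rise.

```bash
python3 -m handwheel '[0,0,0.4,0,0,0, 0,0,0.4,0,0,0, 0,0,0,0,0,0, 0,0,0,0,0,0, 0,0,0,0,0,0, 0,0,0,0,0,0, 0,0,0,0,0,0, 0,0,0,0,0,0, 0,0,0,0,0,0, 0,0,0,0,0,0]'
python3 -m handwheel '[0,0,0,0,0,0, 0,0,0,0,0,0, 0,0,0,0,0,0, 0,0,0,0,0,0, 0,0,-10,0,0,0, 0,0,-25,0,0,0, 0,0,-40,0,0,0, 0,0,-40,0,0,0, 0,0,-20,0,0,0, 0,0,0,0,0,0]' 45
python3 - <<'E'
from plant import vision,ctrl
from h import *
s=vision.capture("scene");w=vision.capture("wrist");o=ctrl.get_obs();print(o["position"])
cv2.imwrite("pics/p9.png",np.hstack([cv2.resize(s["img"][130:350,130:510],(500,290)),cv2.resize(w["img"][90:235,245:395],(300,290))]))
h=[]
for y in range(150,225,2):
    for x in range(285,360,2):
        z=w["z_map"][y,x]
        if z>0:
            e,d=wrist_ray(w,o,(x,y));h.append(e+d*z/(d@(rot(o["ee_rot"])@w["T_tool_cam"][:3,2])))
h=np.array(h)
for a,b in((.052,.062),(.072,.085)):
    q=h[(h[:,2]>a)&(h[:,2]<b)];print(len(q),q.mean(0).round(4))
    if a<.06: print("plane",np.linalg.lstsq(np.c_[q[:,:2],np.ones(len(q))],q[:,2],rcond=None)[0])
E
```

```text
clock: 33.75
position: [0.4683, 0.1282, 0.0589]
ee_rot: [0.0, 0.0, 1.0, 0.0]
force: [0.2, 0.3, 5.9]
opening: 0.025
finger_force: 30.0
clock: 34.75
position: [0.4705, 0.1284, 0.1974]
ee_rot: [0.004, 0.0, 1.0, 0.0]
force: [-0.2, 0.3, 0.1]
opening: 0.045
finger_force: 0.0
[0.46799162 0.12821588 0.19419806]
830 [0.4656 0.1279 0.0543]
plane [-6.02635296e-03  5.58033150e-05  5.70524543e-02]
147 [0.4667 0.1277 0.076 ]
```

View pics/p9.png

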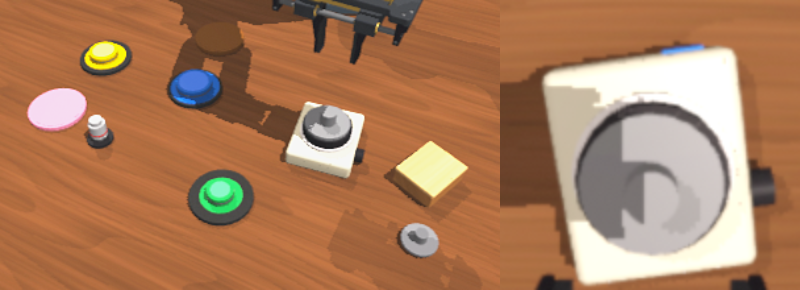

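The cap is level and seated on the collar, all three filters lie centred on their pads, and the objective and slide box have not moved.

```bash
python3 -c "
from plant import job;print(job.hand_in())"
```

```text
the job is handed in; nothing more can be done
None
```

The job is handed in: the green, yellow and blue filters each lie flat and centred on their own pads, taken off in that order, the port is closed with the larger grey cap, and the robot finished clear at about 35 s of the 120 s; the hand-in gave no verdict.

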